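# Shut a two-leaf sample cabinet so that its edges lap

## Robot

A 6-joint arm with a two-finger parallel gripper is mounted at the origin on a cart in front of the work surface, level with it; the furniture and walls round the work are solid. World frame = base frame: x ahead of the robot, y to its left, z up, the work surface at z = 0. Lengths are in m, angles in rad, forces in N, time in s.
With the tool pointing down it reaches from about 0.3 to 0.775 m from the base axis. Payload 14.6 kg.
Tool frame: the origin (TCP) lies on the centre line of the jaws, within the pads' length; the fingertips stand 19 mm ahead of it and the grasp point (between the pads) is the TCP; z points along the fingers, x is the direction in which the jaws open and shut, and the axes are right-handed (so a half turn about z gives the same grasp; the last joint's range is limited). The gripper opens to 94 mm and grips with 3 to 60 N. Pads are 16 mm wide; open, the fingers measure 119 mm over their backs; the gripper's body (75 mm by 177 mm) begins 78 mm behind the grasp point.
Start: joints at [1.225, 0.3, 1.521, -0, 1.321, -0.067], TCP at [0.151, 0.529, 0.224] pointing down, gripper open.
Joint ranges: [-3.03, 3.03], [-0.79, 2.21], [0.23, 2.52], [-1.04, 4.18], [0, 3.07], [-2.55, 2.55]. Speed limits (rad/s): [2.22, 2.22, 2.57, 3.14, 3.14, 3.14].

## Interface

Orientations are given as [roll, pitch, yaw] about the fixed x, y, z axes, in that order (R = Rz(yaw) Ry(pitch) Rx(roll)).
In Python, from station import ctrl, imaging gives the robot as it stands.
- The arm moves only by the shell command python3 -m handwheel 'ROWS' [OPENING] [FORCE]. ROWS is JSON, a list that holds one entry, the list of rows, each a list of 4 numbers: the shift along the tool's x, y, z in m, then the turn about the tool's z in rad. A call has 1 to 10 rows; each row shifts and turns the pose as measured when the row begins, along the tool's axes as they then stand; what a row does not reach is not made up. A row lasts 1/10 s, in which the tool goes at most 50 mm and 8.59 degrees, less where a joint would pass 70% of its speed; a pose out of reach is approached as far as the arm can. A call is refused whole if a number of a shift passes 0.05 or a number of a turn 0.15, either way. A call with a gripper value outside its range is refused whole. OPENING is the finger opening in m, from 0 to 0.094, set as the call begins (- or left out, the last holds). The fingers move at their own pace and stop on an object; FORCE is the grip in N (left out, the last holds). Time passes only in rows, so rows that do not move let the fingers close. It gives the time, the measured TCP pose, the force and the opening at its end, in the units of the state.
- ctrl.get_obs(): the state, without advancing time (a new reading comes with each control period).
- imaging.camera(name): name is "side" or "top" or "wrist"; returns the picture (480x640x3 uint8, red, green, blue); there is no depth.
- imaging.camera_model(name): a dict with "camera_matrix" (3x3 intrinsics, pixels), "k1" (the pictures are not rectified: a ray, as slopes to the right and down, at radius r is drawn at 1 + k1 r^2 times it, then the intrinsics apply), "position" and "attitude" of the camera in the world. Camera axes: x right, y up, looking along -z (the intrinsics and any distortion apply to the point x, -y, -z); pixel columns grow to the right and rows downward; lengths in m; the calibration is good to about 2 mm. A picture is of the moment at which its call begins: read the wrist's pose just before it. camera_model takes no time and is no camera call; for the wrist camera it gives the pose at the moment of the call.
- ctrl.hand_in(): hands the job in, once; it reports no verdict.
The state is a dict: "time_s": time; "qpos": joint angles; "joint_vel": joint speeds; "tau": joint torques, N m; "ee_pos": TCP position; "eef_rot": TCP orientation; "force": force on the tool from outside, world axes, zero at the start; "moment": the same for the moment, N m; "grip_width": finger opening in m.
Only numpy, scipy, OpenCV 4.12 (cv2) and the standard library are available. Lean on these libraries where they do the work, as an engineer would, in place of code of your own. Each camera call takes 0.05 s, during which the arm holds its last target. There are 200 camera calls.

## Task

Both doors of the small sample cabinet on the bench stand open. Close it properly: first swing the rebated leaf (the left one, with the cut-back step along its free edge) fully shut, and only then the flanged leaf (the right one, with the projecting strip along its free edge), so that the strip laps over the step and both doors end up flush. Leave the amber bottle inside standing.

Things in the scene. Friction and masses are not known exactly. Their poses are not given: they have to be found in the camera images.
- cabinet: Grey cabinet fixed on the bench, 240 wide x 130 deep x 180 mm high, open front facing the robot, two upright metal doors 14 mm thick from z 11 to 179 mm. Origin at bench level, middle of the front plane; x into the cabinet, y to its left as the robot sees it, z up. Roof and floor lie behind the shut doors; above z 115 mm their outer faces are plain.
- rebated_leaf (a joint): Angle (rad) of the left door: 0 shut, up to 1.5, free edge swinging out to the robot. Hinge axis at cabinet x -7.5, y +117 mm, mid thickness. Full thickness to 99 mm from the axis, then cut back 7 mm outside: a tongue to 115.5 mm. Bow handle 78 mm from the axis, z 42-110, standing 23 mm out. Stiff hinge (0.06 N m): stays where left.
- flanged_leaf (a joint): Angle (rad) of the right door: as the left, hinge axis at cabinet x -7.5, y -117 mm, bow handle 95 mm from the axis. Full thickness to 115.5 mm, then a 6 mm thick strip level with the outer face projects to 131 mm and lies over the other door's tongue when both are shut. Shut first, it blocks the other door about 0.13 rad short of shut.
- amber_bottle: Amber reagent bottle with blue cap, 56 mm across, 105 mm high, standing loose inside the cabinet in its right half; origin at the centre of its underside, z up.

How it is judged:
By the outcome, as a careful person would: the job done as asked, in the order asked, and still so for the second after the job is handed in, with the robot touching nothing.
It also fails if it takes over 48 s, if anything falls off the work surface, if the arm or the gripper's body presses on something with over 40 N, if the wrist force passes 120 N, or if a joint passes its speed limit or range.

## Working session

There is one attempt and no reset: what is moved stays moved. The work goes in short steps, Python scripts to look and compute and a shell command to move; the robot and the scene stay as the last step left them, time stands still between calls to the robot, and variables do not carry over. Pictures are saved under pics/ and viewed, about 8 in all and at most 12, crops included, and the job is handed in when it is done.

```bash
mkdir -p pics; ls
python3 - <<'E'
from station import ctrl, imaging
import cv2
print(ctrl.get_obs())
for n in ("top","side"):
    print(n,imaging.camera_model(n))
    cv2.imwrite(f"pics/{n}0.png",imaging.camera(n)[:,:,::-1])
E
```

```text
pics
{'time_s': 0.0, 'qpos': array([ 1.22539519e+00,  3.00486453e-01,  1.52161238e+00,  5.09104163e-06,
        1.32072186e+00, -6.65972502e-02]), 'joint_vel': array([-0.00108779,  0.00012057, -0.00036206,  0.00151976, -0.00025358,
        0.00112226]), 'tau': array([-2.14758670e-04, -5.31811917e+01, -3.52731693e+01,  7.06837233e-02,
        2.44475668e-02, -1.32250907e-04]), 'ee_pos': array([0.1512755 , 0.52851751, 0.22386467]), 'eef_rot': array([-3.14150601e+00,  1.22498309e-03,  1.29199123e+00]), 'force': array([ 0.12160017, -0.30021661, -0.59993929]), 'moment': array([-0.02789605, -0.05315423, -0.02096502]), 'grip_width': 0.09420566444502398}
top {'camera_matrix': array([[574.64674589,   0.        , 320.56185158],
       [  0.        , 574.64674589, 242.31207107],
       [  0.        ,   0.        ,   1.        ]]), 'k1': -0.08350830052990682, 'position': array([ 0.13249668, -0.16465356,  0.70168727]), 'attitude': array([ 0.65746869,  0.00883537, -1.14678345])}
side {'camera_matrix': array([[471.13792427,   0.        , 318.76516527],
       [  0.        , 471.13792427, 246.54754867],
       [  0.        ,   0.        ,   1.        ]]), 'k1': -0.0021962553888881715, 'position': array([ 0.67615696, -0.44322436,  0.72294337]), 'attitude': array([0.63584179, 0.01660615, 0.11344853])}
```

View pics/top0.png

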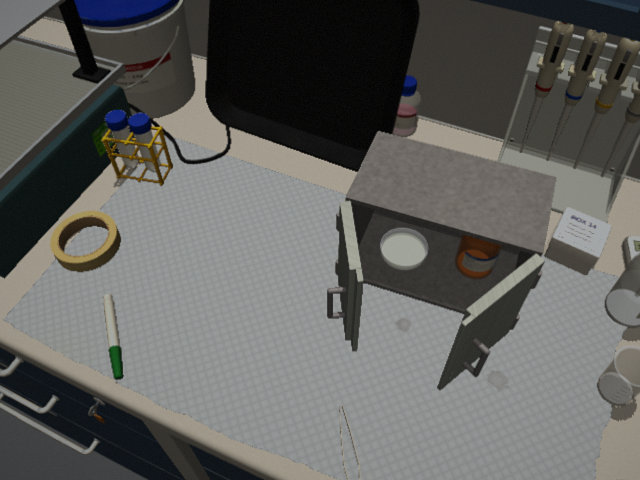

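View pics/side0.png

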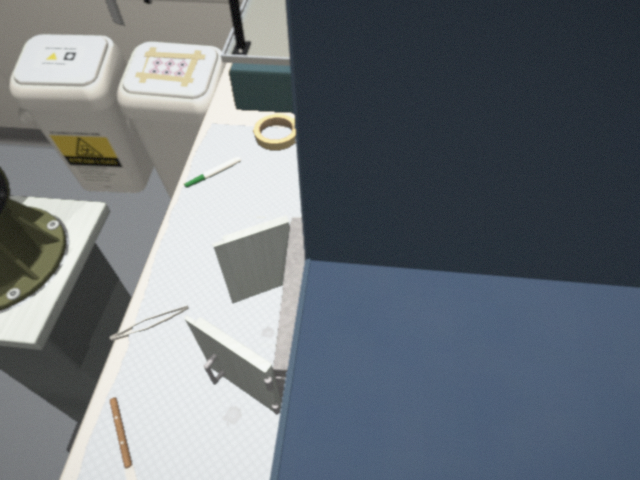

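The top view shows the cabinet roof at about (350,195)–(545,258), with the left leaf's top running (346,205)→(352,280) and the right's (540,260)→(467,320). In the side view a blue overhead unit hides the cabinet, but both leaves are visible. I'll enlarge the top view next.

```bash
cat > h.py <<'E'
import numpy as np, cv2
from scipy.spatial.transform import Rotation as R
from station import ctrl, imaging
def ray(n,uv):
    m=imaging.camera_model(n);K=m["camera_matrix"]
    d=((np.array(uv,float)-K[:2,2])/[K[0,0],K[1,1]])
    rd=np.hypot(*d);r=rd
    for _ in range(30): r=rd/(1+m["k1"]*r*r)
    d=d*(r/rd)
    return m["position"],R.from_euler("xyz",m["attitude"]).apply([d[0],-d[1],-1])
def onz(n,uv,z):
    p,d=ray(n,uv);return p+d*(z-p[2])/d[2]
def shot(n,f,box=None,s=1):
    im=imaging.camera(n)[:,:,::-1]
    if box: im=im[box[1]:box[3],box[0]:box[2]]
    cv2.imwrite(f,cv2.resize(im,None,fx=s,fy=s,interpolation=cv2.INTER_CUBIC))
E
python3 - <<'E'
from h import *
im=cv2.imread("pics/top0.png")[120:400,310:570]
cv2.imwrite("pics/topc.png",cv2.resize(im,None,fx=2.1,fy=2.1,interpolation=cv2.INTER_CUBIC))
for uv in [(350,195),(543,258),(555,178),(378,137)]: print(uv,onz("top",uv,.18).round(4))
for uv in [(467,320),(352,280)]: print(uv,onz("top",uv,.179).round(4))
for uv in [(187,320),(272,374),(215,246),(290,222)]: print("side",uv,onz("side",uv,.179).round(4))
E
```

```text
(350, 195) [0.5791 0.0024 0.18  ]
(543, 258) [ 0.5794 -0.2344  0.18  ]
(555, 178) [ 0.7125 -0.2246  0.18  ]
(378, 137) [0.6914 0.0082 0.18  ]
(467, 320) [ 0.467  -0.1764  0.179 ]
(352, 280) [ 0.4649 -0.0473  0.179 ]
side (187, 320) [ 0.4654 -0.1799  0.179 ]
side (272, 374) [ 0.5874 -0.2396  0.179 ]
side (215, 246) [ 0.4726 -0.0594  0.179 ]
side (290, 222) [ 0.5738 -0.0043  0.179 ]
```

View pics/topc.png

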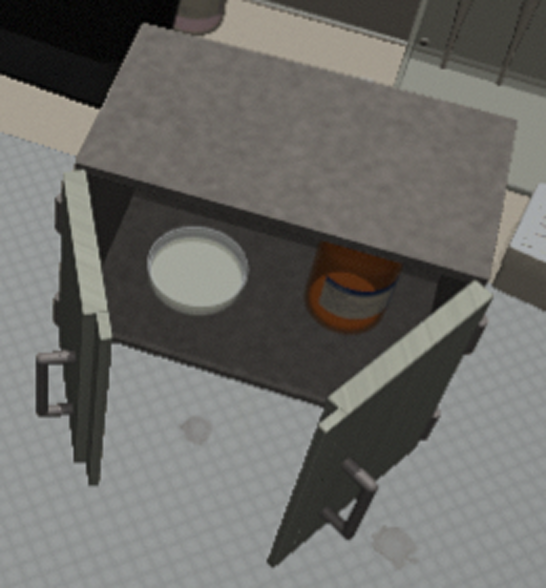

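Run:
```python
from h import *
f=lambda a:(a[0]/2.1+310,a[1]/2.1+120)
P={}
for k,a,z in [("FL",(77,162),.18),("FR",(490,278),.18),("BR",(516,122),.18),("BL",(142,25),.18),("Lh_out",(64,178),.179),("Lh_in",(85,172),.179),("Lstep_out",(82,313),.179),("Ltip_out",(97,337),.179),("Ltip_in",(110,334),.179),("Rh_in",(476,282),.179),("Rh_out",(491,294),.179),("Rtip_out",(327,431),.179),("Rtip_in",(318,421),.179),("Rstep_in",(330,402),.179)]:
    P[k]=onz("top",f(a),z); print(k,P[k].round(4))
for a,b in [("FL","FR"),("FR","BR"),("BL","BR"),("FL","BL")]:
    d=P[b]-P[a];print(a,b,np.hypot(*d[:2]).round(4),np.degrees(np.arctan2(d[1],d[0])).round(1))
d=P["Ltip_out"]-P["Lh_out"];print(np.hypot(*d[:2]),np.degrees(np.arctan2(d[1],d[0])))
d=P["Rtip_out"]-P["Rh_out"];print(np.hypot(*d[:2]),np.degrees(np.arctan2(d[1],d[0])))
```

```text
FL [0.5742 0.0048 0.18  ]
FR [ 0.5875 -0.2332  0.18  ]
BR [ 0.7127 -0.2255  0.18  ]
BL [0.7007 0.0123 0.18  ]
Lh_out [0.5605 0.0072 0.179 ]
Lh_in [ 0.5697 -0.0021  0.179 ]
Lstep_out [ 0.4771 -0.0387  0.179 ]
Ltip_out [ 0.4662 -0.0517  0.179 ]
Ltip_in [ 0.4707 -0.0572  0.179 ]
Rh_in [ 0.5825 -0.2267  0.179 ]
Rh_out [ 0.5778 -0.2359  0.179 ]
Rtip_out [ 0.4604 -0.1769  0.179 ]
Rtip_in [ 0.4641 -0.1712  0.179 ]
Rstep_in [ 0.4771 -0.1737  0.179 ]
FL FR 0.2383 -86.8
FR BR 0.1254 3.5
BL BR 0.2381 -87.1
FL BL 0.1268 3.4
0.11121743180309789 -148.03566172840024
0.13140207046880795 153.32869009047445
```

Run:
```python
from h import *
for z in (.3,.4,.5,.6,.65): print(z,[onz("side",u,z).round(3)[:2] for u in [(308,262),(272,479)]],[onz("top",u,z).round(3)[:2] for u in [(430,2),(600,14)]])
```

```text
0.3 [array([ 0.625, -0.156]), array([ 0.622, -0.373])] [array([ 0.843, -0.001]), array([ 0.915, -0.216])]
0.4 [array([ 0.637, -0.224]), array([ 0.635, -0.39 ])] [array([ 0.666, -0.041]), array([ 0.72 , -0.203])]
0.5 [array([ 0.649, -0.292]), array([ 0.648, -0.406])] [array([ 0.489, -0.082]), array([ 0.525, -0.19 ])]
0.6 [array([ 0.661, -0.36 ]), array([ 0.661, -0.423])] [array([ 0.312, -0.123]), array([ 0.33 , -0.178])]
0.65 [array([ 0.667, -0.394]), array([ 0.667, -0.431])] [array([ 0.224, -0.144]), array([ 0.233, -0.171])]
```

```bash
cat >> h.py <<'E'
YAW=np.radians(3.2); O=np.array([.5808,-.1142,0]); C=R.from_euler("z",YAW)
def cab(p): return C.inv().apply(np.array(p)-O)
def face(side,th,r,gap=0):  # TCP (cabinet x,y) with closed fingers touching outer face; side +1 left, -1 right
    x=-7.5-r*np.sin(th)-(7+gap+12.5*abs(np.sin(th))+8*np.cos(th))*np.cos(th)
    y=117-r*np.cos(th)+(7+gap+12.5*abs(np.sin(th))+8*np.cos(th))*np.sin(th)
    return np.array([x,side*y])/1000
def to(tgts,z=.149,yaw=np.pi/2+YAW):
    o=ctrl.get_obs();p=o["ee_pos"]
    Rt=R.from_euler("xyz",o["eef_rot"])
    print("t",round(o["time_s"],2),"cab",cab(p).round(4),"rpy",o["eef_rot"].round(3),"F",C.inv().apply(o["force"]).round(1),"turn",round(-(yaw-o["eef_rot"][2]),3),"w",round(o["grip_width"],3))
    for t in tgts:
        w=C.apply([t[0],t[1],z])+[O[0],O[1],0]
        print(np.round(t,3),"shift from here",Rt.inv().apply(w-p).round(4), "step",end=" ")
        print(Rt.inv().apply(w-(p if t is tgts[0] else pw)).round(4)); pw=w
E
python3 - <<'E'
from h import *
to([(-.2,.25),(-.11,.15)]+[face(1,np.radians(a),88) for a in (64,50,40,30,20,10,5,0)],.16)
E
python3 -m handwheel '[[[0,0,0,-0.12],[0,0,0,-0.12],[0,0,0,-0.1],[0,0,0,0],[0,0,0,0]]]' 0 20
python3 -c "
from h import *
to([(-.2,.25),(-.11,.15)]+[face(1,np.radians(a),88) for a in (64,50,40,30,20,10,5,0)],.15)"
```

```text
t 0.1 cab [-0.393   0.6658  0.224 ] rpy [-3.142e+00  1.000e-03  1.292e+00] F [ 0.1 -0.3 -0.5] turn -0.335 w 0.094
[-0.2   0.25] shift from here [-0.3293  0.3188  0.0643] step [-0.3293  0.3188  0.0643]
[-0.11  0.15] shift from here [-0.3942  0.4367  0.0643] step [-6.490e-02  1.178e-01  1.000e-04]
[-0.096  0.098] shift from here [-0.4387  0.4668  0.0644] step [-0.0446  0.0302  0.    ]
[-0.089  0.077] shift from here [-0.4561  0.4806  0.0644] step [-0.0174  0.0137  0.    ]
[-0.08   0.063] shift from here [-0.4664  0.4932  0.0644] step [-0.0103  0.0127  0.    ]
[-0.069  0.051] shift from here [-0.4743  0.508   0.0644] step [-0.0079  0.0147  0.    ]
[-0.055  0.041] shift from here [-0.4794  0.5242  0.0644] step [-0.0051  0.0163  0.    ]
[-0.04   0.033] shift from here [-0.4813  0.5415  0.0644] step [-0.0019  0.0173  0.    ]
[-0.031  0.031] shift from here [-0.4809  0.5503  0.0644] step [ 0.0003  0.0088 -0.    ]
[-0.022  0.029] shift from here [-0.4797  0.559   0.0644] step [ 0.0012  0.0088 -0.    ]
time_s: 0.6
ee_pos: [0.1511, 0.5279, 0.2223]
eef_rot: [-3.14, 0.004, 1.641]
force: [0.6, -0
[... 314 characters left out ...]
098] shift from here [-0.5711  0.289   0.0741] step [-0.0522  0.0131  0.0002]
[-0.089  0.077] shift from here [-0.5921  0.2959  0.0742] step [-0.021   0.0069  0.0001]
[-0.08   0.063] shift from here [-0.6061  0.3043  0.0742] step [-0.014   0.0084  0.    ]
[-0.069  0.051] shift from here [-0.6186  0.3154  0.0742] step [-0.0125  0.0111  0.    ]
[-0.055  0.041] shift from here [-0.6289  0.329   0.0743] step [-0.0103  0.0136  0.    ]
[-0.04   0.033] shift from here [-0.6366  0.3446  0.0743] step [-0.0077  0.0156  0.    ]
[-0.031  0.031] shift from here [-0.6393  0.3529  0.0743] step [-0.0027  0.0084 -0.    ]
[-0.022  0.029] shift from here [-0.6411  0.3616  0.0742] step [-0.0019  0.0086 -0.    ]
```

```bash
python3 -m handwheel '[[[-0.04,0.018,0,0],[-0.04,0.018,0,0],[-0.04,0.018,0,0],[-0.04,0.018,0,0],[-0.04,0.018,0,0],[-0.04,0.018,0,0],[-0.04,0.018,0,0],[-0.04,0.018,0,0],[-0.04,0.018,0,0],[0,0,0,0]]]'
python3 -c "
from h import *
to([(-.2,.25),(-.11,.15)])"
```

```text
time_s: 1.6
ee_pos: [0.3385, 0.1647, 0.2226]
eef_rot: [-3.142, 0.005, 1.613]
force: [-0.8, 0.3, -0.5]
grip_width: 0.0011
t 1.6 cab [-0.2263  0.2919  0.2226] rpy [-3.142  0.005  1.613] F [-0.8  0.4 -0.5] turn -0.013 w 0.001
[-0.2   0.25] shift from here [-0.0412  0.0269  0.0738] step [-0.0412  0.0269  0.0738]
[-0.11  0.15] shift from here [-0.14    0.1182  0.0743] step [-0.0988  0.0913  0.0005]
```

```bash
python3 -m handwheel '[[[-0.02,0.017,0.025,-0.01],[-0.02,0.017,0.025,0],[-0.02,0.017,0.025,0],[-0.02,0.017,0,0],[-0.02,0.017,0,0],[-0.02,0.017,0,0],[-0.02,0.017,0,0],[0,0,0,0]]]'
python3 -c "
from h import *
to([(-.11,.15)]+[face(1,np.radians(a),88) for a in (64,50,40,30,20,10,5,0)]); shot('top','pics/a.png')"
```

```text
time_s: 2.4
ee_pos: [0.4677, 0.0278, 0.1456]
eef_rot: [3.14, 0.002, 1.604]
force: [-0.3, 0.4, 0.1]
grip_width: 0.0002
t 2.4 cab [-0.105   0.1481  0.1456] rpy [3.140e+00 2.000e-03 1.604e+00] F [-0.3  0.4  0.1] turn -0.023 w 0.0
[-0.11  0.15] shift from here [ 0.0018 -0.0051 -0.0035] step [ 0.0018 -0.0051 -0.0035]
[-0.096  0.098] shift from here [-0.0499  0.01   -0.0033] step [-0.0517  0.015   0.0001]
[-0.089  0.077] shift from here [-0.0707  0.0177 -0.0033] step [-0.0207  0.0077  0.0001]
[-0.08   0.063] shift from here [-0.0843  0.0266 -0.0032] step [-0.0137  0.0089  0.    ]
[-0.069  0.051] shift from here [-0.0964  0.0382 -0.0032] step [-0.0121  0.0116  0.    ]
[-0.055  0.041] shift from here [-0.1062  0.0521 -0.0031] step [-0.0098  0.0139  0.    ]
[-0.04   0.033] shift from here [-0.1133  0.068  -0.0031] step [-0.0071  0.0159  0.    ]
[-0.031  0.031] shift from here [-0.1157  0.0764 -0.0031] step [-0.0024  0.0085  0.    ]
[-0.022  0.029] shift from here [-0.1172  0.0851 -0.0031] step [-0.0015  0.0087  0.    ]
```

View pics/a.png

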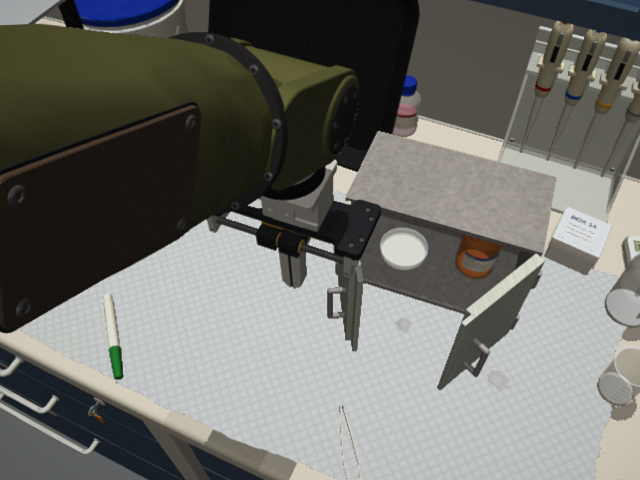

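The closed fingers are at about (293,270), left of the left leaf and clear of its handle. The gripper body is above the door tops. Next I push the left leaf.

```bash
python3 -m handwheel '[[[-0.017,0.003,0,0],[-0.017,0.003,0,0],[-0.017,0.004,-0.002,0],[-0.01,0.004,0,0],[-0.01,0.004,0,0],[-0.008,0.005,0,0],[-0.007,0.005,0,0],[-0.006,0.006,0,0],[-0.006,0.006,0,0],[0,0,0,0]]]'
python3 -c "
from h import *
to([face(1,np.radians(a),88) for a in (30,20,10,5,0)])"
```

```text
time_s: 3.45
ee_pos: [0.5102, -0.0647, 0.147]
eef_rot: [-3.14, -0.0, 1.603]
force: [-0.6, -0.1, -0.8]
grip_width: 0.0002
t 3.45 cab [-0.0677  0.0534  0.147 ] rpy [-3.14  -0.     1.603] F [-0.6 -0.  -0.8] turn -0.023 w 0.0
[-0.069  0.051] shift from here [-0.0025 -0.0012 -0.002 ] step [-0.0025 -0.0012 -0.002 ]
[-0.055  0.041] shift from here [-0.0123  0.0128 -0.0021] step [-0.0098  0.0139 -0.    ]
[-0.04   0.033] shift from here [-0.0194  0.0286 -0.0021] step [-0.0071  0.0159 -0.    ]
[-0.031  0.031] shift from here [-0.0218  0.0371 -0.0021] step [-0.0024  0.0085 -0.    ]
[-0.022  0.029] shift from here [-0.0233  0.0458 -0.0021] step [-0.0015  0.0087 -0.    ]
```

```bash
python3 -m handwheel '[[[-0.006,0.006,0,0],[-0.005,0.006,0,0],[-0.004,0.007,0,0],[-0.003,0.007,0,0],[-0.002,0.007,0,0],[-0.001,0.006,0,0],[0,0,0,0]]]'
python3 -c "
from h import *
to([face(1,np.radians(a),88) for a in (10,5,0)])
shot('top','pics/b.png')"
```

```text
time_s: 4.15
ee_pos: [0.5535, -0.086, 0.1465]
eef_rot: [-3.14, -0.0, 1.604]
force: [0.4, -0.6, -0.6]
grip_width: 0.0003
t 4.15 cab [-0.0257  0.0297  0.1465] rpy [-3.14  -0.     1.604] F [ 0.4 -0.6 -0.6] turn -0.023 w 0.0
[-0.04   0.033] shift from here [ 0.0033 -0.0139 -0.0024] step [ 0.0033 -0.0139 -0.0024]
[-0.031  0.031] shift from here [ 0.0009 -0.0055 -0.0025] step [-0.0024  0.0085 -0.    ]
[-0.022  0.029] shift from here [-0.0006  0.0032 -0.0025] step [-0.0015  0.0087 -0.    ]
```

View pics/b.png

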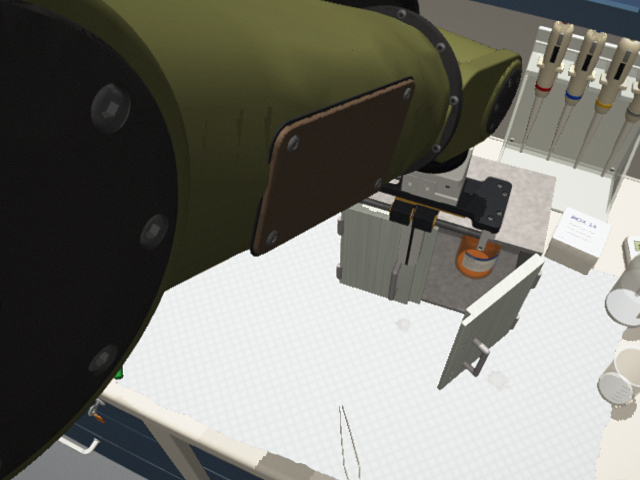

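The left leaf is now almost shut (face (340–430, 205–300)) and the bottle is standing at (478,255). I'll press on gently until there's a contact force.

```bash
python3 -m handwheel '[[[0,0.002,0,0],[0,0.002,0,0],[0,0.002,0,0]]]'
python3 -m handwheel '[[[0,0.002,0,0],[0,0.002,0,0]]]'
```

```text
time_s: 4.5
ee_pos: [0.5548, -0.0859, 0.1464]
eef_rot: [-3.127, -0.0, 1.604]
force: [-26.1, -2.2, 12.4]
grip_width: 0.0006
time_s: 4.7
ee_pos: [0.5544, -0.0859, 0.1466]
eef_rot: [-3.116, -0.001, 1.605]
force: [-23.1, -0.3, 10.6]
grip_width: 0.0002
```

```bash
python3 -m handwheel '[[[0,-0.01,0,0],[0,-0.02,0,0],[0,-0.02,-0.02,0],[0,-0.02,-0.03,0],[0,-0.02,-0.04,0],[0,0,0,0]]]'
python3 -c "
from h import *
to([(-.14,-.19)]+[face(-1,np.radians(a),88) for a in (60,50,40,30,20,10,5,0)])
shot('top','pics/c.png');shot('side','pics/cs.png')"
```

```text
time_s: 5.3
ee_pos: [0.4626, -0.0884, 0.2417]
eef_rot: [-3.113, -0.001, 1.605]
force: [0.3, -0.5, -0.9]
grip_width: 0.0004
t 5.3 cab [-0.1166  0.0324  0.2417] rpy [-3.113e+00 -1.000e-03  1.605e+00] F [ 0.3 -0.5 -0.9] turn -0.021 w 0.0
[-0.14 -0.19] shift from here [-0.2229 -0.0161  0.093 ] step [-0.2229 -0.0161  0.093 ]
[-0.095 -0.092] shift from here [-0.1238  0.0272  0.0919] step [ 0.099   0.0433 -0.0011]
[-0.089 -0.077] shift from here [-0.1089  0.0326  0.0917] step [ 0.0149  0.0054 -0.0001]
[-0.08  -0.063] shift from here [-0.0948  0.0409  0.0915] step [ 0.0141  0.0083 -0.0002]
[-0.069 -0.051] shift from here [-0.0823  0.052   0.0912] step [ 0.0125  0.011  -0.0003]
[-0.055 -0.041] shift from here [-0.0719  0.0655  0.0908] step [ 0.0104  0.0135 -0.0004]
[-0.04  -0.033] shift from here [-0.0641  0.081   0.0904] step [ 0.0078  0.0155 -0.0004]
[-0.031 -0.031] shift from here [-0.0614  0.0893  0.0902] step [ 0.0027  0.0083 -0.0002]
[-0.022 -0.029] shift from here [-0.0594  0.098   0.0899] step [ 0.0019  0.0086 -0.0002]
```

View pics/cs.png

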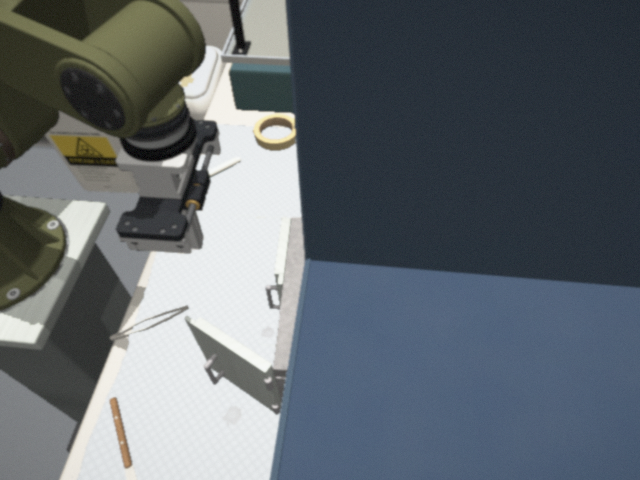

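The side view shows the left leaf lying along the roof edge, from (288,220) to (278,285). I need a closer crop to confirm the angle.

Run:
```python
from h import *
im=cv2.imread("pics/cs.png")[205:395,170:320]; a=cv2.resize(im,None,fx=3,fy=3,interpolation=cv2.INTER_CUBIC)
im=cv2.imread("pics/c.png")[120:400,310:570]; b=cv2.resize(im,None,fx=570/280,fy=570/280,interpolation=cv2.INTER_CUBIC)[:, :]
b=b[:,:350]
print(a.shape,b.shape); cv2.imwrite("pics/cc.png",np.hstack([a,b]))
```

```text
(570, 450, 3) (570, 350, 3)
```

View pics/cc.png

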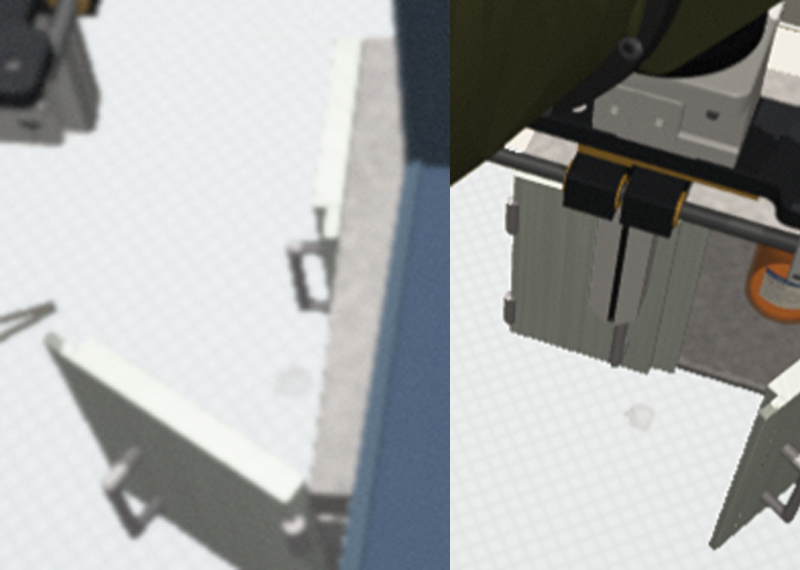

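Run:
```python
from h import *
f=lambda a:(a[0]/3+170,a[1]/3+205)
for k,a,z in [("out0",(333,40),.179),("out1",(314,208),.179),("roof0",(360,40),.18),("roof1",(310,492),.18),("tongue",(336,238),.179)]:
    print(k,cab(onz("side",f(a),z)).round(4))
```

```text
out0 [-0.0151  0.1166  0.179 ]
out1 [-0.0133  0.0163  0.179 ]
roof0 [-0.0014  0.1164  0.18  ]
roof1 [ 0.0007 -0.1197  0.18  ]
tongue [-0.0015  0.0006  0.179 ]
```

The left leaf is shut: its outer face reads −15 and −13 mm at both ends, against −14.5 expected. Next I cross over the right leaf to its outer side.

```bash
python3 -m handwheel '[[[-0.037,-0.003,0,0],[-0.037,-0.003,0,0],[-0.037,-0.003,0,0],[-0.037,-0.003,0,0],[-0.037,-0.003,0,0],[-0.037,-0.003,0,0],[0,0,0.02,0],[0,0,0.04,0],[0,0,0.03,0],[0,0,0,0]]]'
python3 -c "
from h import *
to([face(-1,np.radians(a),88) for a in (60,50,40,30,20,10,5,0)])"
```

```text
time_s: 6.4
ee_pos: [0.4477, -0.3172, 0.128]
eef_rot: [-3.093, -0.014, 1.608]
force: [-0.7, 0.5, 0.4]
grip_width: 0.0005
t 6.4 cab [-0.1443 -0.1953  0.128 ] rpy [-3.093 -0.014  1.608] F [-0.7  0.5  0.4] turn -0.018 w 0.0
[-0.095 -0.092] shift from here [ 0.1046  0.0467 -0.0218] step [ 0.1046  0.0467 -0.0218]
[-0.089 -0.077] shift from here [ 0.1195  0.0522 -0.0219] step [ 0.0149  0.0055 -0.0001]
[-0.08  -0.063] shift from here [ 0.1335  0.0605 -0.0221] step [ 0.014   0.0083 -0.0002]
[-0.069 -0.051] shift from here [ 0.146   0.0716 -0.0225] step [ 0.0125  0.0111 -0.0004]
[-0.055 -0.041] shift from here [ 0.1564  0.0851 -0.023 ] step [ 0.0104  0.0135 -0.0005]
[-0.04  -0.033] shift from here [ 0.1642  0.1006 -0.0236] step [ 0.0077  0.0155 -0.0006]
[-0.031 -0.031] shift from here [ 0.1669  0.109  -0.024 ] step [ 0.0027  0.0083 -0.0004]
[-0.022 -0.029] shift from here [ 0.1688  0.1176 -0.0244] step [ 0.0019  0.0086 -0.0004]
```

```bash
python3 -m handwheel '[[[0,0,-0.022,0],[0.025,0.011,0,0],[0.025,0.011,0,0],[0.02,0.01,0,0],[0.015,0.006,0,0],[0.012,0.005,0,0],[0.01,0.005,0,0],[0.01,0.005,0,0],[0,0,0,0]]]'
python3 -c "
from h import *
to([face(-1,np.radians(a),88) for a in (50,40,30,20,10,5,0)])"
```

```text
time_s: 7.3
ee_pos: [0.5015, -0.1937, 0.1522]
eef_rot: [-3.091, -0.016, 1.608]
force: [-0.3, 0.4, 0.3]
grip_width: 0.0004
t 7.3 cab [-0.0836 -0.0749  0.1522] rpy [-3.091 -0.016  1.608] F [-0.2  0.4  0.3] turn -0.018 w 0.0
[-0.089 -0.077] shift from here [-0.0023 -0.0051  0.0034] step [-0.0023 -0.0051  0.0034]
[-0.08  -0.063] shift from here [0.0118 0.0033 0.0032] step [ 0.014   0.0083 -0.0002]
[-0.069 -0.051] shift from here [0.0243 0.0143 0.0028] step [ 0.0125  0.0111 -0.0004]
[-0.055 -0.041] shift from here [0.0347 0.0278 0.0023] step [ 0.0104  0.0135 -0.0005]
[-0.04  -0.033] shift from here [0.0424 0.0434 0.0016] step [ 0.0077  0.0155 -0.0007]
[-0.031 -0.031] shift from here [0.0451 0.0517 0.0013] step [ 0.0027  0.0083 -0.0004]
[-0.022 -0.029] shift from here [0.047  0.0604 0.0009] step [ 0.0019  0.0086 -0.0004]
```

```bash
python3 -m handwheel '[[[0.008,0.003,0.001,0],[0.007,0.005,0,0],[0.007,0.006,0,0],[0.006,0.006,0,0],[0.006,0.007,0,0],[0.005,0.007,0,0],[0.004,0.007,0,0],[0.002,0.006,0,0],[0.001,0.004,0,0],[0,0,0,0]]]'
python3 -c "
from h import *
to([face(-1,np.radians(a),88) for a in (20,10,5,0)])"
```

```text
time_s: 8.3
ee_pos: [0.555, -0.1425, 0.1487]
eef_rot: [-3.09, -0.016, 1.607]
force: [-0.1, -0.1, 0.4]
grip_width: 0.0002
t 8.3 cab [-0.0273 -0.0268  0.1487] rpy [-3.09  -0.016  1.607] F [-0.1 -0.1  0.4] turn -0.019 w 0.0
[-0.055 -0.041] shift from here [-0.0145 -0.0276  0.0009] step [-0.0145 -0.0276  0.0009]
[-0.04  -0.033] shift from here [-0.0067 -0.0121  0.0002] step [ 0.0077  0.0155 -0.0007]
[-0.031 -0.031] shift from here [-0.004  -0.0038 -0.0001] step [ 0.0027  0.0083 -0.0004]
[-0.022 -0.029] shift from here [-0.0021  0.0048 -0.0006] step [ 0.0019  0.0086 -0.0004]
```

```bash
python3 -m handwheel '[[[0,0.002,0,0],[0,0.002,0,0],[0,0.002,0,0]]]'
python3 -m handwheel '[[[0,0.002,0,0],[0,0.002,0,0]]]'
python3 -c "
from h import *
to([face(-1,0,88)])"
```

```text
time_s: 8.6
ee_pos: [0.5565, -0.1423, 0.1486]
eef_rot: [-3.077, -0.018, 1.607]
force: [-25.2, 2.0, 13.5]
grip_width: -0.0
time_s: 8.8
ee_pos: [0.5561, -0.1423, 0.1487]
eef_rot: [-3.065, -0.021, 1.606]
force: [-22.2, 2.0, 11.2]
grip_width: 0.0007
t 8.8 cab [-0.0263 -0.0267  0.1487] rpy [-3.065 -0.021  1.606] F [-22.1   3.3  11.2] turn -0.021 w 0.001
[-0.022 -0.029] shift from here [-0.0023  0.0038 -0.0006] step [-0.0023  0.0038 -0.0006]
```

Contact, at 25 N. I'll retreat and check.

```bash
python3 -m handwheel '[[[0,-0.01,0,0],[0,-0.02,0,0],[0,-0.03,0,0],[0,-0.03,-0.03,0],[0,-0.03,-0.04,0],[0.04,-0.03,0,0],[0.05,-0.03,0,0],[0.05,-0.03,0,0],[0.05,0,0,0],[0,0,0,0]]]'
python3 - <<'E'
from h import *
a=imaging.camera("side")[205:395,170:320,::-1]; b=imaging.camera("top")[120:400,310:570,::-1]
a=cv2.resize(a,None,fx=3,fy=3,interpolation=cv2.INTER_CUBIC)
b=cv2.resize(b,None,fx=570/280,fy=570/280,interpolation=cv2.INTER_CUBIC)
cv2.imwrite("pics/d.png",np.hstack([a[:,200:450],b]))
to([])
E
```

```text
time_s: 9.8
ee_pos: [0.3463, 0.0274, 0.2408]
eef_rot: [-3.069, -0.022, 1.601]
force: [0.8, -0.2, -0.2]
grip_width: 0.0005
t 9.9 cab [-0.2257  0.1511  0.2405] rpy [-3.068 -0.021  1.598] F [ 0.4 -0.3 -0.3] turn -0.029 w 0.001
```

View pics/d.png

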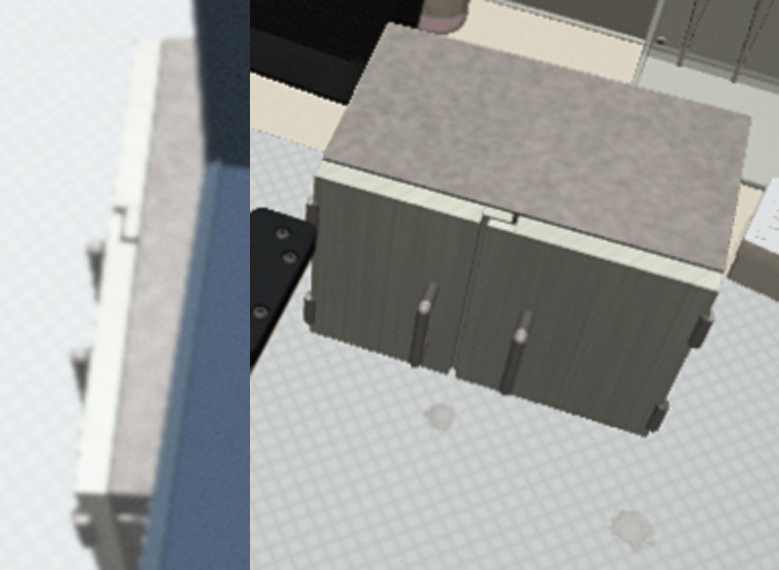

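Both doors look shut, with the strip lapping the step at the seam, about (500,218). I'll zoom in on the seam in both views to check they're flush.

Run:
```python
from h import *
a=np.mean([imaging.camera("side") for _ in range(4)],0).astype(np.uint8)[215:380,185:245,::-1]
b=np.mean([imaging.camera("top") for _ in range(4)],0).astype(np.uint8)[195:265,335:550,::-1]
a=imaging.camera("side")[210:385,185:250,::-1]
import cv2
a=cv2.imread("pics/d.png")[:,50:200] if False else np.mean([imaging.camera("side")[210:380,240:300,::-1].astype(float) for _ in range(4)],0)
a=np.clip((a-60)*1.35,0,255).astype(np.uint8)
a=cv2.resize(a,None,fx=3.5,fy=3.5,interpolation=cv2.INTER_CUBIC)
b=cv2.resize(b,None,fx=2.6,fy=5,interpolation=cv2.INTER_CUBIC)
h=max(a.shape[0],b.shape[0]); p=lambda x:cv2.copyMakeBorder(x,0,h-x.shape[0],0,0,cv2.BORDER_CONSTANT)
o=np.hstack([p(a),p(b)]);print(o.shape,a.shape,b.shape);cv2.imwrite("pics/e.png",o)
```

```text
(595, 769, 3) (595, 210, 3) (350, 559, 3)
```

View pics/e.png

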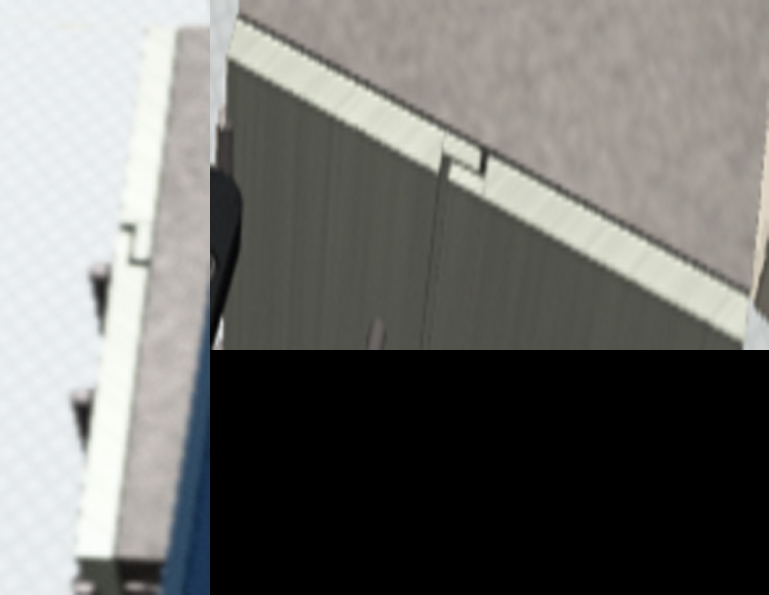

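Both views show the strip over the tongue with the outer edges nearly in line. I'll measure the outer top edge along both leaves to put a number on it.

Run:
```python
from h import *
im=np.mean([cv2.cvtColor(imaging.camera("top"),cv2.COLOR_RGB2GRAY).astype(float) for _ in range(4)],0)
def edge(u):
    v0=int(206+(u-343)*(263-206)/(537-343)); c=im[v0-9:v0+13,u]
    g=np.diff(c); i=np.argmin(g); w=np.abs(np.minimum(g[max(i-1,0):i+2],0)); 
    return v0-9+(np.arange(max(i-1,0),max(i-1,0)+len(w))+.5)@w/w.sum()
pts=np.array([cab(onz("top",(u,edge(u)),.179))[:2] for u in range(347,540,3)])*1000
L=pts[(pts[:,1]>22)&(pts[:,1]<112)];Rr=pts[(pts[:,1]<8)&(pts[:,1]>-110)]
for n,q in (("L",L),("R",Rr)):
    k=np.polyfit(q[:,1],q[:,0],1); print(n,len(q),"slope",k[0].round(4),"x@0",k[1].round(2),"res",np.std(q[:,0]-np.polyval(k,q[:,1])).round(2), "x@hinge",np.polyval(k,117 if n=="L" else -117).round(2))
```

```text
L 24 slope 0.0032 x@0 -15.27 res 0.11 x@hinge -14.9
R 34 slope 0.0029 x@0 -15.28 res 0.11 x@hinge -15.62
```

```bash
python3 -c "
from station import ctrl
print(ctrl.get_obs()['force'],ctrl.hand_in())"
```

```text
the job is handed in; nothing more can be done
[ 0.37739926 -0.587565    0.41098192] None
```

The cabinet is closed and handed in. I pushed the rebated left leaf shut first, then the flanged right leaf, using the closed fingertips above the handles. The job took about 11 s.

- **Left leaf:** I checked it was shut before starting on the right one. Its outer face read −15 and −13 mm at the two ends, against −14.5 mm expected.
- **Both doors:** At the end, their outer edges lie on one line to about 0.1 mm (slopes 0.0032 and 0.0029 rad). The pictures show the strip lapping over the tongue.
- **Forces:** The readings at the end of each push were about 29 N in all (about 25 N of it into the door). The arm has backed away and was touching nothing when I handed in.
- **Finger position:** The fingers stopped 2–4 mm short of where I had predicted for each door. I put that down to finger size, tool tilt and calibration, because the edge measurement shows both doors shut.
- **Bottle:** It was last seen standing just before the left leaf was pressed home. It's now hidden behind the doors, so I couldn't check it at the end, but nothing entered the cabinet.

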